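# Close the balance's draught shield and tare the vial

## Robot

A 6-joint arm with a two-finger parallel gripper is mounted at the origin on a cart in front of the work surface, level with it; the furniture and walls round the work are solid. World frame = base frame: x ahead of the robot, y to its left, z up, the work surface at z = 0. Lengths are in mm, angles in rad, forces in N, time in s.
With the tool pointing down it reaches from about 275 to 750 mm from the base axis. Payload 10.2 kg.
Tool frame: the origin (TCP) lies on the centre line of the jaws, within the pads' length; the fingertips stand 17 mm ahead of it and the grasp point (between the pads) lies 2 mm behind it; z points along the fingers, y is the line along which they close (so a half turn about z gives the same grasp; the last joint's range is limited). The gripper opens to 85 mm and grips with 20 to 120 N. Pads are 22 mm wide; open, the fingers measure 114 mm over their backs; the gripper's body (76 mm by 85 mm) begins 54 mm behind the grasp point. The pads swing forward as they close: fully open they stand 13 mm farther back than shut.
Start: joints at [1.049, 0.313, 1.498, -0, 1.331, -0.223], TCP at [154.559, 501.74, 226.694] pointing down, gripper open.
Joint ranges: [-2.94, 2.94], [-0.97, 2.17], [0.19, 2.56], [-1.23, 4.37], [0.02, 3.11], [-2.88, 2.88]. Speed limits (rad/s): [2.39, 2.39, 3.01, 3.14, 3.14, 3.14].

## Interface

Orientations are given as a unit quaternion [w, x, y, z].
In Python, from rig import ctrl gives the robot as it stands. The module is installed in compiled form; this text tells all that it offers.
- The arm moves only by the shell command python3 -m jog 'ROWS' [FORCE]. ROWS is JSON, a list of rows, each an object with "delta_pos": the shift along the world's x, y, z in mm, a list of three; "angular": the turn, a rotation vector about the world's x, y, z in rad, a list of three; "fingers": the opening, from 0 (shut) to 1 (fully open). In form: [{"delta_pos": [tx, ty, tz], "angular": [rx, ry, rz], "fingers": fingers}, ...]. A call has 1 to 10 rows; each row is the pose to reach, as a shift and turn from the pose commanded when the call began; what a row does not reach only later rows make up. A row lasts 1/8 s, in which the tool goes at most 62.5 mm and 10.7 degrees, less where a joint would pass 70% of its speed; a pose out of reach is approached as far as the arm can. A call with a gripper value outside its range is refused whole. The fingers move at their own pace and stop on an object; FORCE is the grip in N (left out, the last holds). Time passes only in rows, so rows that repeat a pose let the fingers close. It gives the time, the measured TCP pose, the force, the opening and the grip force at its end, in the units of the state.
- ctrl.sense(): the state, without advancing time (a new reading comes with each control period).
- ctrl.capture(name): name is "scene" or "top" or "wrist"; returns a dict with "pixels" (420x560x3 uint8, blue, green, red), "fx", "fy", "cx", "cy" (pixels), "R" (3x3) and "t" (3): a world point X has camera coordinates R X + t. Camera axes: x right, y down, z forward; pixel columns grow to the right and rows downward; lengths in mm; the calibration is good to about 2 mm. The wrist camera is an equidistant fisheye: a pixel r from the principal point sees the ray r / f radians off the axis. A picture is of the moment at which its call begins. There is no depth.
- ctrl.finish_job(): hands the job in; it is judged then, once.
The state is a dict: "time_s": time; "joints": joint angles; "dq": joint speeds; "tau": joint torques, N m; "eef_pos": TCP position; "ee_rot": TCP orientation; "force": force on the tool from outside, world axes, zero at the start; "wrist_torque": the same for the moment, N m; "grip_width": opening from 0.0 (shut) to 1.0 (fully open); "grip_force": force on a finger pad.
Only numpy, scipy, OpenCV 4.12 (cv2) and the standard library are available. Lean on these libraries where they do the work, as an engineer would, in place of code of your own. Each camera call takes 0.05 s, during which the arm holds its last target. There are 200 camera calls.

## Task

The empty vial on the balance is waiting to be tared, but the glass draught shield is still open at the left and on top. With the fingertips, push the left door and the top door gently and fully shut from behind their black finger tabs (do not grip the tabs, slam the doors or shove the balance), and only then press the blue tare key all the way down and let it go. Leave the red power key, the vial on the pan and the two vials beside the balance alone.

Things in the scene. Friction and masses are not known exactly. Their poses are not given: they have to be found in the camera images.
- balance: White laboratory balance, 5 kg, loose on rubber feet: 250 mm deep, 172 wide, 196 high. Origin on the bench under its middle; x to its rear, y to its left, z up. Console at x -130 to -35 mm, 38 high, its sloping display (x -83 to -43) rising to 53; glass chamber at x -36 to 86, y -76 to 76, up to z 175, then a white column to x 120. Front pane and right door are shut and fixed.
- left_door (a joint): Left glass door, slides level along the balance's x: 0 = fully shut (forward, against its stop), up to 0.085 m = open to the rear. It stays where it is left; moving it takes about 1.5 N plus 5 N per m/s. Starts 0.045 to 0.075 m open.
- left_tab (a point): Centre of the REAR face (push here to close) of the left door's black finger tab; moves with the door. Tab: 12 mm thick along the balance's x, sticking out to the left from y 82 to 110 mm (this point 96), z 125 to 172 mm (this point 148.5). Door and track reach out to y 84 mm; behind the tab the space is free. Door shut: this point is at balance x -22 mm.
- top_door (a joint): Top glass door, slides level along the balance's x: 0 = fully shut (forward, against its stop), up to 0.085 m = open to the rear. It stays where it is left; moving it takes about 1.5 N plus 5 N per m/s. Starts 0.045 to 0.075 m open.
- top_bar (a point): Centre of the REAR face (push here to close) of the black finger bar across the top door; moves with the door. Bar: 12 mm thick along the balance's x, 100 mm long along y, top at z 195.5 mm, this point at 184.5; the glass behind it is at 174, guide edges at 176.5. Door shut: this point is at balance x -22 mm.
- tare_key (a joint): Travel of the blue tare key, straight down: 0 = up, 0.004 m = fully down; it springs back. About 1 N starts it, 4 N holds it fully down.
- tare_top (a point): Centre of the top of the blue tare key, left of the middle of the console: 24 mm (x) by 34 mm (y), top 45.5 mm above the bench, 7 mm proud of the console. 59 mm in front of the glass chamber's front pane, at balance x -107, y +45 mm.
- power_key (a joint): Travel of the red power key, 0 = up, 0.004 m = down; not to be pressed.
- power_top (a point): Centre of the top of the red power key, 24 by 22 mm, right of the middle of the console at balance x -107, y -50 mm, as high as the tare key.
- pan (a point): Centre of the top of the round steel pan in the chamber, 72 mm across, 61 mm above the bench.
- weighing_vial_mid (a point): Middle of the small empty open glass vial on the pan, 24 mm across, 47 mm high. Stays there untouched.
- amber_vial_mid (a point): Middle of a brown glass vial with a crimped cap, 39 mm across, 77 mm high, on the bench right of the balance. Left alone.
- blue_vial_mid (a point): Middle of a white vial with a dark blue screw cap, 31 mm across, 56 mm high, on the bench right of the balance. Left alone.
- left_tab_front: Front half (6 mm) of the left door's finger tab; its frame is the balance's, shifted rearward with the door.
- left_tab_rear: Rear half (6 mm) of the left door's finger tab; its frame is the balance's, shifted rearward with the door.
- top_bar_front: Front half (6 mm) of the top door's finger bar; its frame is the balance's, shifted rearward with the door.
- top_bar_rear: Rear half (6 mm) of the top door's finger bar; its frame is the balance's, shifted rearward with the door.
- hood_edge (a point): Fixed point on the foot of the hood's upright side wall, on its face toward the balance. This solid wall stands right of the balance: 18 mm thick, 570 mm high, running along the robot's x from 66 mm nearer to the robot than this point back to the room wall. The arm has to go round its front edge (draw in first), not through or low over it.
- rack_front (a point): Fixed point on the bench under the middle of the front side of a tall steel rack behind the balance: 238 mm wide, a post at each corner, lowest shelf at 489 mm. Nothing to do there.
Not all that is in view belongs to the job. What is shaped like the part that bears blue_vial_mid but green or purple is not meant.

How it is judged (in metres and radians):
On the way, in this order (a step that is already met when the one before it is completed fails the run):
1. the left door and the top door are both fully shut (value of joint each of left_door, top_door below 0.004 m), for 0.2 s.
2. with both doors shut, the tare key is pressed all the way down (all of step 1 and value of joint tare_key above 0.003 m), for 0.05 s.
At the end, for the whole second after the job is handed in: Both doors are within 4 mm of fully shut, both keys are up again, the open vial stands upright on the pan and the two other vials stand upright (all of step 1 and value of joint each of tare_key, power_key below 0.001 m and horizontal distance between weighing_vial_mid and pan below 0.022 m and height (world z) of weighing_vial_mid above 0.078 m and angle between weighing_vial_mid's own z axis and vertical below 0.15 rad and angle between each of amber_vial_mid, blue_vial_mid's own z axis and vertical below 0.2 rad); the robot touches nothing.
It fails at once if a finger tab is gripped: fingers press on its front and its rear at once, each with more than 3 N ((contact force between the fingers and left_tab_front above 3 N and contact force between the fingers and left_tab_rear above 3 N) or (contact force between the fingers and top_bar_front above 3 N and contact force between the fingers and top_bar_rear above 3 N)).
It fails at once if a door is slammed (faster than 0.4 m/s) (velocity of joint any of left_door, top_door below -0.4 m/s).
It fails at once if the tare key is pressed (2 mm) while a door is more than 6 mm open, or the power key is pressed (2 mm) (value of joint power_key above 0.002 m or (value of joint tare_key above 0.002 m and value of joint any of left_door, top_door above 0.006 m)).
It fails at once if the balance is shoved more than 10 mm or lifted (distance of balance from where it was at the start of the episode above 0.01 m or height (world z) of balance above 0.006 m).
It fails at once if the vial on the pan is moved more than 12 mm, or a vial beside the balance more than 15 mm (distance of weighing_vial_mid from where it was at the start of the episode above 0.012 m or distance of any of amber_vial_mid, blue_vial_mid from where it was at the start of the episode above 0.015 m).
It also fails if it takes over 54 s, if anything falls off the work surface, if the arm or the gripper's body presses on something with over 40 N, if the wrist force passes 120 N, or if a joint passes its speed limit or range.

## Working session

There is one attempt and no reset: what is moved stays moved. The work goes in short steps, Python scripts to look and compute and a shell command to move; the robot and the scene stay as the last step left them, time stands still between calls to the robot, and variables do not carry over. Pictures are saved under pics/ and viewed, at most 10 in all, crops included, and the job is handed in when it is done.

```bash
mkdir -p pics; python3 - <<'E'
from rig import ctrl
import cv2
for n in ("scene","top"):
    c=ctrl.capture(n); cv2.imwrite(f"pics/{n}0.png",c["pixels"])
    print(n,c["fx"],c["cx"],c["cy"],c["R"],c["t"])
s=ctrl.sense(); print(s["time_s"],s["eef_pos"],s["ee_rot"],s["grip_width"])
E
```

```text
scene 426.906186292617 286.38143754075946 212.0477164699537 [[ 0.2666647  -0.9637124   0.01217964]
 [-0.64187519 -0.18700902 -0.74365575]
 [ 0.71894797  0.19048893 -0.66845178]] [-70.73491118 486.63777022 513.28417806]
top 403.48560146171576 279.1243487193867 216.18252011039004 [[ 0.05511274 -0.99845667  0.00684599]
 [-0.78519671 -0.04757459 -0.61741622]
 [ 0.61678903  0.02865205 -0.78660686]] [ 81.50218915 528.54014272 614.01154084]
0.1 [154.44233774 501.5238806  226.16641036] [-2.15291753e-04  1.48823863e-01  9.88863538e-01 -5.61430915e-04] 0.9958718394723666
```

View pics/scene0.png

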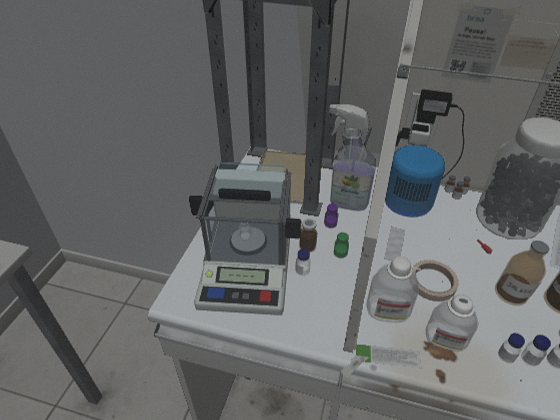

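View pics/top0.png

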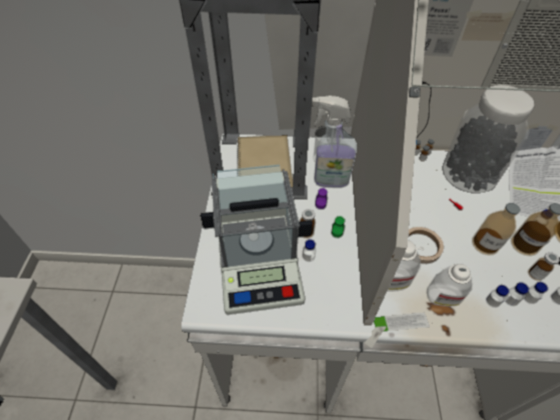

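The scene picture shows the balance at about (245,240), with the tare key (blue) at (216,294), the power key (red) at (266,296), the left tab at (196,205) and the top bar at (245,194). The right door has its own black tab at (293,228), which is not meant. Other lookalikes: the blue-cap vial at (303,262), the green one at (341,245), the purple one at (331,215), and more blue caps in the hood at (515,345) and (540,345).

```bash
python3 - <<'E'
import cv2
a=cv2.imread("pics/scene0.png")[155:315,180:340]; b=cv2.imread("pics/top0.png")[160:320,190:330]
cv2.imwrite("pics/s1.png",cv2.resize(a[:150],None,fx=4,fy=4,interpolation=cv2.INTER_CUBIC)[:600,:]); cv2.imwrite("pics/t1.png",cv2.resize(b[:150],None,fx=4,fy=4,interpolation=cv2.INTER_CUBIC))
E
```

```text
(no output)
```

View pics/s1.png

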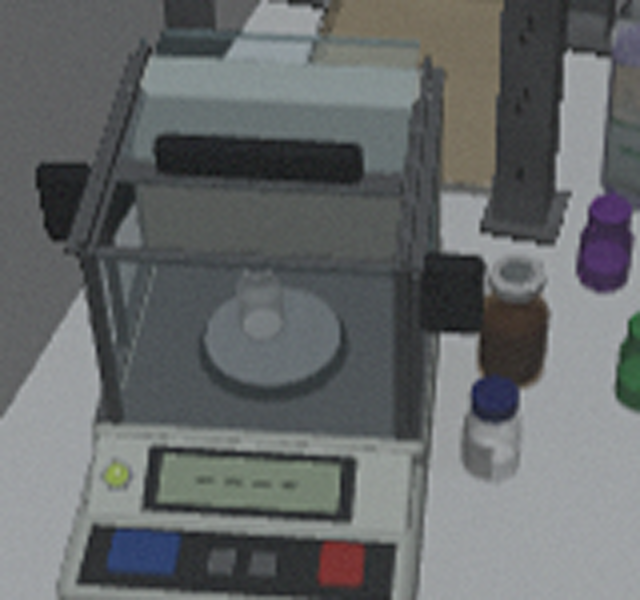

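View pics/t1.png

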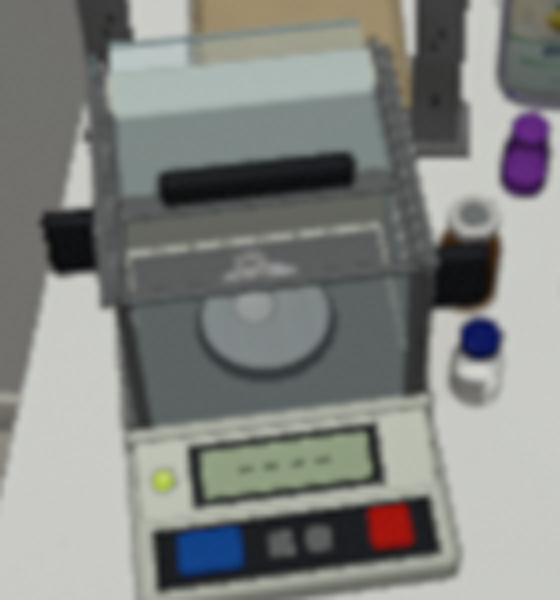

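The crops confirm my choices. In s1 the tare key is at (144,551), the power key at (342,564), the top bar is centred at (259,159), and the left tab's outer edge runs (38,165)–(50,239). In t1 they are at (210,550), (390,527), (258,178) and (43,213)–(52,272).

```bash
cat > h.py <<'E'
import numpy as np
from scipy.optimize import least_squares
def proj(c,X):
    p=c["R"]@X+c["t"]; return np.array([c["fx"]*p[0]/p[2]+c["cx"],c["fy"]*p[1]/p[2]+c["cy"]])
def world(p,b): # balance point -> world
    c,s=np.cos(p[2]),np.sin(p[2]); return np.array([p[0]+c*b[0]-s*b[1],p[1]+s*b[0]+c*b[1],b[2]])
E
python3 - <<'E'
from h import *; from rig import ctrl
C={n:ctrl.capture(n) for n in("scene","top")}
# name, pt, door idx(0 none), scene px, top px
O=[((-107,45,45.5),0,(144,551),(210,550)),((-107,-50,45.5),0,(342,564),(390,527)),
((-28,0,184.5),4,(259,159),(258,178)),((-22,110,172),3,(38,165),(43,213)),((-34,110,125),3,(50,239),(52,272)),
((-22,-110,172),0,(485,257),None),((-34,-110,125),0,(483,331),(490,304))]
def f(p):
    r=[]
    for b,k,s,t in O:
        b=np.array(b,float); b[0]+=p[k] if k else 0
        X=world(p,b)
        r+=list(proj(C["scene"],X)-(180+s[0]/4,155+s[1]/4))
        if t: r+=list(proj(C["top"],X)-(190+t[0]/4,160+t[1]/4))
    return np.array(r)
b=least_squares(f,[450,150,0,60,60],loss="soft_l1"); p=b.x
print(p.round(3)); print(f(p).round(1))
for n,q in dict(ltab=(-22+p[3],96,148.5),lshut=(-22,96,148.5),bar=(-22+p[4],0,184.5),barshut=(-22,0,184.5),tare=(-107,45,45.5)).items(): print(n,world(p,q).round(1))
s=ctrl.sense();print(s["eef_pos"],s["joints"])
E
```

```text
[526.553 158.212   6.489  52.427  50.125]
[ 0.1  0.2  0.2 -0.5  0.2 -0.1  0.4 -0.8  0.2  0.1  0.  -0.   0.4 -2.
 -0.6 -1.9 -0.7  1.3  0.7  1.8  0.1 -0.9 -0.5  3.1 -0.9  1.6]
ltab [536.7 258.4 148.5]
lshut [485.4 247.7 148.5]
bar [554.1 164.  184.5]
barshut [505.  153.7 184.5]
tare [412.6 180.4  45.5]
[154.48194503 501.60249019 226.36665492] [ 1.04859619e+00  3.13220775e-01  1.49813354e+00  9.50171738e-07
  1.33098342e+00 -2.23427673e-01]
```

```bash
python3 - <<'E'
from h import *; from rig import ctrl
C={n:ctrl.capture(n) for n in("scene","top")}
O=[((-107,45,45.5),0,(144,551),(210,550)),((-107,-50,45.5),0,(342,564),(390,527)),
((-28,0,184.5),4,(259,159),(258,178)),((-22,110,172),3,(38,165),(43,213)),((-34,110,125),3,(50,239),(52,272))]
def f(p):
    r=[]
    for b,k,s,t in O:
        b=np.array(b,float); b[0]+=p[k] if k else 0
        X=world(p,b)
        r+=list(proj(C["scene"],X)-(180+s[0]/4,155+s[1]/4))
        r+=list(proj(C["top"],X)-(190+t[0]/4,160+t[1]/4))
    return np.array(r)
p=least_squares(f,[526,158,.2,52,50],loss="soft_l1").x
np.save("p.npy",p);print(p.round(3)); print(f(p).round(1))
# rack right-front post foot, rough
def ground(c,u,v):
    d=c["R"].T@np.array([(u-c["cx"])/c["fx"],(v-c["cy"])/c["fy"],1]);o=-c["R"].T@c["t"];return (o-d*o[2]/d[2]).round(0)
print("foot",ground(C["scene"],180+525/4,155+235/4),ground(C["top"],190+435/4,160+153/4))
s=ctrl.sense();e=np.array(s["eef_pos"])
for n,q in dict(pre=(68,175,190),behind=(64,103,157),contact=(-22+p[3]+11,103,157),shut=(-11,103,157),barpre=(-22+p[4]+33,0,215),barshut=(-11,0,199),tare=(-110,45,62.5)).items(): print(n,world(p,q).round(1),(world(p,q)-e).round(1))
print("bx",np.cos(p[2]),np.sin(p[2]),"yaw turn",p[2]+np.pi/2-np.arctan2(.956,.294))
E
```

```text
[5.25973e+02 1.58183e+02 2.02000e-01 5.25550e+01 5.06970e+01]
[-0.2  0.3 -0.  -0.3 -0.1  0.2  0.2 -0.4  0.2  0.1  0.  -0.   0.4 -2.
 -0.5 -1.9 -0.8  1.3  0.7  1.8]
foot [732.  66.   0.] [729.  70.   0.]
pre [557.6 343.3 190. ] [ 403.1 -158.4  -36.5]
behind [568.1 271.9 157. ] [ 413.5 -229.8  -69.5]
contact [546.1 267.4 157. ] [ 391.6 -234.3  -69.5]
shut [494.6 256.9 157. ] [ 340.1 -244.8  -69.5]
barpre [586.4 170.5 215. ] [ 431.9 -331.1  -11.5]
barshut [515.2 156.  199. ] [ 360.7 -345.7  -27.5]
tare [409.2 180.2  62.5] [ 254.7 -321.4 -164. ]
bx 0.9797451524770799 0.20024843619280386 yaw turn 0.49996340248627646
```

```bash
python3 -m jog '[{"delta_pos":[60,-20,0],"angular":[0,0,0.1],"fingers":0},{"delta_pos":[110,-40,0],"angular":[0,0,0.2],"fingers":0},{"delta_pos":[160,-60,-5],"angular":[0,0,0.3],"fingers":0},{"delta_pos":[210,-80,-10],"angular":[0,0,0.4],"fingers":0},{"delta_pos":[260,-100,-15],"angular":[0,0,0.5],"fingers":0},{"delta_pos":[310,-120,-20],"angular":[0,0,0.5],"fingers":0},{"delta_pos":[360,-140,-30],"angular":[0,0,0.5],"fingers":0},{"delta_pos":[403,-158,-36],"angular":[0,0,0.5],"fingers":0},{"delta_pos":[403,-158,-36],"angular":[0,0,0.5],"fingers":0},{"delta_pos":[403,-158,-36],"angular":[0,0,0.5],"fingers":0}]'
python3 - <<'E'
from rig import ctrl
import cv2,numpy as np
a=ctrl.capture("scene")["pixels"][60:320,120:340]; b=ctrl.capture("wrist")["pixels"]
print(ctrl.sense()["eef_pos"])
cv2.imwrite("pics/m2.png",np.hstack([cv2.resize(a,(355,420)),cv2.resize(b,(445,420))]))
E
```

```text
time_s: 1.55
eef_pos: [557.1, 344.0, 190.6]
ee_rot: [-0.0, -0.101, 0.995, 0.0]
force: [-0.7, 0.6, 0.1]
grip_width: 0.007
grip_force: 0.0
[556.66969648 344.54469161 191.18313941]
```

View pics/m2.png

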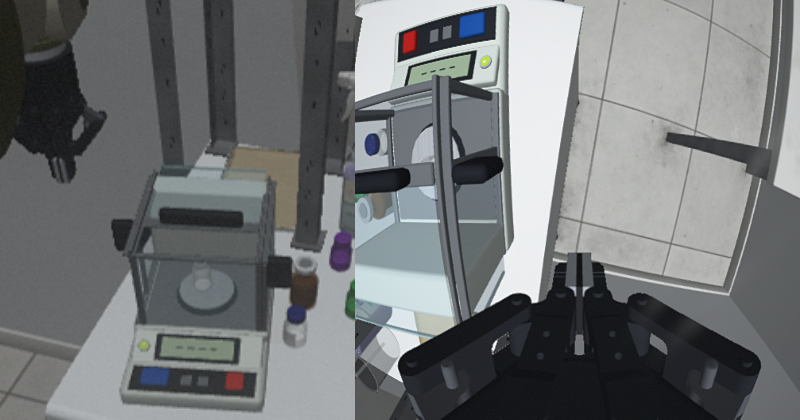

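The wrist view shows the left tab clear, with free space behind it, and the gripper knuckles are wide along tool y. I'll turn a quarter so they don't sweep over the top bar.

```bash
python3 -m jog '[{"delta_pos":[2,0,-5],"angular":[0,0,-0.18],"fingers":0},{"delta_pos":[4,0,-10],"angular":[0,0,-0.36],"fingers":0},{"delta_pos":[6,0,-15],"angular":[0,0,-0.54],"fingers":0},{"delta_pos":[8,0,-20],"angular":[0,0,-0.72],"fingers":0},{"delta_pos":[10,0,-25],"angular":[0,0,-0.9],"fingers":0},{"delta_pos":[10,0,-30],"angular":[0,0,-1.08],"fingers":0},{"delta_pos":[10,0,-33],"angular":[0,0,-1.26],"fingers":0},{"delta_pos":[10,0,-33],"angular":[0,0,-1.44],"fingers":0},{"delta_pos":[10,0,-33],"angular":[0,0,-1.57],"fingers":0},{"delta_pos":[10,0,-33],"angular":[0,0,-1.57],"fingers":0}]'
python3 -m jog '[{"delta_pos":[0,-20,0],"angular":[0,0,0],"fingers":0},{"delta_pos":[0,-40,0],"angular":[0,0,0],"fingers":0},{"delta_pos":[0,-55,0],"angular":[0,0,0],"fingers":0},{"delta_pos":[0,-68,0],"angular":[0,0,0],"fingers":0},{"delta_pos":[0,-76,0],"angular":[0,0,0],"fingers":0},{"delta_pos":[0,-76,0],"angular":[0,0,0],"fingers":0}]'
python3 - <<'E'
from rig import ctrl
import cv2,numpy as np
a=ctrl.capture("scene")["pixels"][130:270,150:310]; b=ctrl.capture("wrist")["pixels"]
print(ctrl.sense()["eef_pos"])
cv2.imwrite("pics/m3.png",np.hstack([cv2.resize(a,(400,350)),cv2.resize(b,(400,350))]))
E
```

```text
time_s: 2.9
eef_pos: [566.9, 344.5, 158.2]
ee_rot: [0.0, 0.631, 0.776, 0.0]
force: [0.1, 0.3, -0.3]
grip_width: 0.0
grip_force: 0.0
time_s: 3.65
eef_pos: [567.7, 267.4, 157.8]
ee_rot: [0.0, 0.632, 0.775, 0.0]
force: [0.0, 0.2, -0.4]
grip_width: -0.001
grip_force: 0.0
[567.54303034 268.01440013 157.70123645]
```

View pics/m3.png

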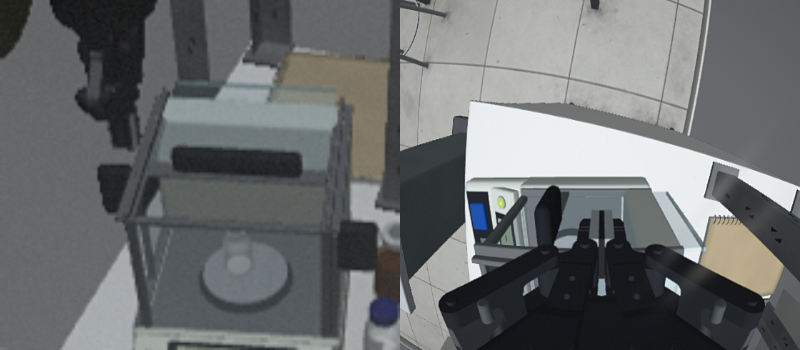

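The finger is just behind the left tab (tip at (125,140), tab at (112,185)). Now pushing slowly forward.

```bash
python3 -m jog '[{"delta_pos":[-6,-1,0],"angular":[0,0,0],"fingers":0},{"delta_pos":[-12,-2.4,0],"angular":[0,0,0],"fingers":0},{"delta_pos":[-18,-3.6,0],"angular":[0,0,0],"fingers":0},{"delta_pos":[-24,-4.8,0],"angular":[0,0,0],"fingers":0},{"delta_pos":[-30,-6,0],"angular":[0,0,0],"fingers":0},{"delta_pos":[-36,-7.3,0],"angular":[0,0,0],"fingers":0},{"delta_pos":[-42,-8.5,0],"angular":[0,0,0],"fingers":0},{"delta_pos":[-48,-9.8,0],"angular":[0,0,0],"fingers":0},{"delta_pos":[-54,-11,0],"angular":[0,0,0],"fingers":0},{"delta_pos":[-58,-11.8,0],"angular":[0,0,0],"fingers":0}]'
```

```text
time_s: 5.0
eef_pos: [509.2, 255.9, 157.8]
ee_rot: [0.0, 0.632, 0.775, 0.0]
force: [2.0, 0.6, -0.5]
grip_width: 0.002
grip_force: 0.8
```

```bash
python3 -m jog '[{"delta_pos":[-3,-0.6,0],"angular":[0,0,0],"fingers":0},{"delta_pos":[-6,-1.2,0],"angular":[0,0,0],"fingers":0},{"delta_pos":[-8,-1.6,0],"angular":[0,0,0],"fingers":0},{"delta_pos":[-8,-1.6,0],"angular":[0,0,0],"fingers":0}]'
python3 -m jog '[{"delta_pos":[-1,-0.2,0],"angular":[0,0,0],"fingers":0},{"delta_pos":[-2,-0.4,0],"angular":[0,0,0],"fingers":0}]'
python3 -m jog '[{"delta_pos":[-1,-0.2,0],"angular":[0,0,0],"fingers":0},{"delta_pos":[-1,-0.2,0],"angular":[0,0,0],"fingers":0}]'
```

```text
time_s: 5.5
eef_pos: [501.4, 254.3, 157.7]
ee_rot: [-0.0, 0.632, 0.775, -0.0]
force: [0.9, 0.1, 1.8]
grip_width: -0.001
grip_force: 0.3
time_s: 5.75
eef_pos: [499.6, 253.9, 157.7]
ee_rot: [0.0, 0.632, 0.775, 0.0]
force: [1.8, 0.7, 1.2]
grip_width: 0.002
grip_force: 0.8
time_s: 6.0
eef_pos: [498.6, 253.7, 157.7]
ee_rot: [0.0, 0.632, 0.775, 0.0]
force: [1.4, 1.4, -0.3]
grip_width: 0.003
grip_force: 1.1
```

```bash
for i in 1; do :; done; python3 -m jog '[{"delta_pos":[-1,-0.2,0],"angular":[0,0,0],"fingers":0},{"delta_pos":[-2,-0.4,0],"angular":[0,0,0],"fingers":0}]'
python3 -m jog '[{"delta_pos":[-1,-0.2,0],"angular":[0,0,0],"fingers":0},{"delta_pos":[-1,-0.2,0],"angular":[0,0,0],"fingers":0}]'
```

```text
time_s: 6.25
eef_pos: [498.0, 253.6, 158.0]
ee_rot: [0.001, 0.632, 0.775, 0.002]
force: [11.7, 2.7, -2.6]
grip_width: -0.002
grip_force: 4.9
time_s: 6.5
eef_pos: [497.8, 253.4, 158.3]
ee_rot: [0.002, 0.632, 0.775, 0.003]
force: [13.8, 3.8, -2.6]
grip_width: 0.006
grip_force: 5.7
```

The left door is against its stop: force jumped to 12 N at TCP x 498, and I predicted 499. Backing off, lifting, and going over behind the top bar.

```bash
python3 -m jog '[{"delta_pos":[8,1.6,0],"angular":[0,0,0],"fingers":0},{"delta_pos":[24,5,0],"angular":[0,0,0],"fingers":0},{"delta_pos":[24,5,35],"angular":[0,0,0],"fingers":0},{"delta_pos":[24,5,75],"angular":[0,0,0],"fingers":0},{"delta_pos":[40,-20,80],"angular":[0,0,0],"fingers":0},{"delta_pos":[70,-55,80],"angular":[0,0,0],"fingers":0},{"delta_pos":[90,-82,80],"angular":[0,0,0],"fingers":0},{"delta_pos":[90,-82,75],"angular":[0,0,0],"fingers":0},{"delta_pos":[90,-82,75],"angular":[0,0,0],"fingers":0}]'
python3 - <<'E'
from rig import ctrl
import cv2,numpy as np
a=ctrl.capture("scene")["pixels"][130:270,150:310]; b=ctrl.capture("top")["pixels"][110:285,160:360]
print(ctrl.sense()["eef_pos"])
cv2.imwrite("pics/m4.png",np.hstack([cv2.resize(a,(400,350)),cv2.resize(b,(400,350))]))
E
```

```text
time_s: 7.62
eef_pos: [584.8, 171.6, 231.9]
ee_rot: [-0.001, 0.632, 0.775, -0.001]
force: [-0.1, 0.0, 0.3]
grip_width: -0.001
grip_force: 0.0
[584.92977258 172.04453073 232.70709639]
```

View pics/m4.png

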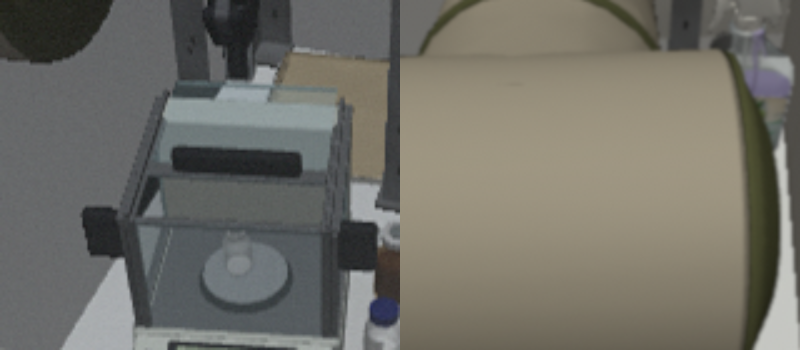

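The left tab now lines up with the right one, so that door is shut. The fingertip, near (240,95), is behind the bar at (237,160).

```bash
python3 -m jog '[{"delta_pos":[0,0,-12],"angular":[0,0,0],"fingers":0},{"delta_pos":[0,0,-22],"angular":[0,0,0],"fingers":0},{"delta_pos":[0,0,-29],"angular":[0,0,0],"fingers":0},{"delta_pos":[0,0,-32],"angular":[0,0,0],"fingers":0},{"delta_pos":[0,0,-32],"angular":[0,0,0],"fingers":0}]'
```

```text
time_s: 8.35
eef_pos: [585.6, 171.1, 200.6]
ee_rot: [-0.0, 0.632, 0.775, -0.0]
force: [0.9, -0.7, -0.9]
grip_width: -0.0
grip_force: 0.0
```

```bash
python3 -m jog '[{"delta_pos":[-6,-1.2,0],"angular":[0,0,0],"fingers":0},{"delta_pos":[-12,-2.4,0],"angular":[0,0,0],"fingers":0},{"delta_pos":[-18,-3.6,0],"angular":[0,0,0],"fingers":0},{"delta_pos":[-24,-4.8,0],"angular":[0,0,0],"fingers":0},{"delta_pos":[-30,-6,0],"angular":[0,0,0],"fingers":0},{"delta_pos":[-36,-7.3,0],"angular":[0,0,0],"fingers":0},{"delta_pos":[-42,-8.5,0],"angular":[0,0,0],"fingers":0},{"delta_pos":[-48,-9.8,0],"angular":[0,0,0],"fingers":0},{"delta_pos":[-54,-11,0],"angular":[0,0,0],"fingers":0},{"delta_pos":[-58,-11.8,0],"angular":[0,0,0],"fingers":0}]'
python3 -m jog '[{"delta_pos":[-2,-0.4,0],"angular":[0,0,0],"fingers":0},{"delta_pos":[-4,-0.8,0],"angular":[0,0,0],"fingers":0},{"delta_pos":[-5,-1,0],"angular":[0,0,0],"fingers":0},{"delta_pos":[-5,-1,0],"angular":[0,0,0],"fingers":0}]'
python3 -m jog '[{"delta_pos":[-1,-0.2,0],"angular":[0,0,0],"fingers":0},{"delta_pos":[-2,-0.4,0],"angular":[0,0,0],"fingers":0}]'
```

```text
time_s: 9.6
eef_pos: [527.2, 159.3, 200.7]
ee_rot: [0.0, 0.632, 0.775, 0.0]
force: [0.5, -0.0, 1.0]
grip_width: 0.004
grip_force: 0.0
time_s: 10.1
eef_pos: [522.6, 158.3, 200.7]
ee_rot: [0.0, 0.632, 0.775, 0.0]
force: [0.1, 0.1, 0.4]
grip_width: -0.002
grip_force: 0.0
time_s: 10.35
eef_pos: [520.5, 157.9, 200.7]
ee_rot: [-0.0, 0.632, 0.775, -0.0]
force: [0.2, -0.4, 0.4]
grip_width: 0.0
grip_force: 0.0
```

No contact force yet, so I'll look.

```bash
python3 - <<'E'
from rig import ctrl
import cv2,numpy as np
a=ctrl.capture("scene")["pixels"][130:270,150:310]; b=ctrl.capture("wrist")["pixels"]
cv2.imwrite("pics/m5.png",np.hstack([cv2.resize(a,(400,350),interpolation=cv2.INTER_CUBIC),cv2.resize(b,(400,350))]))
E
```

```text
(no output)
```

View pics/m5.png

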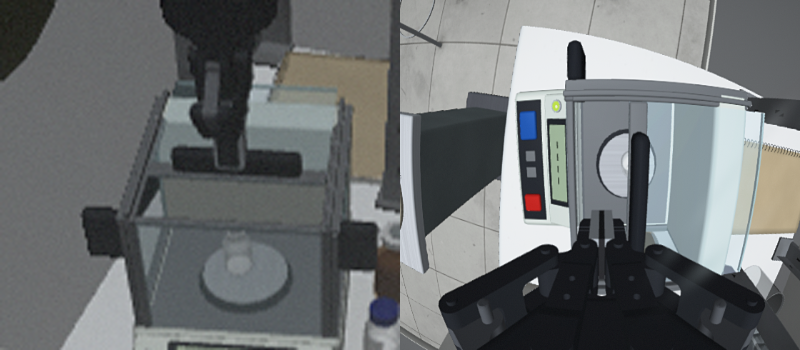

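The finger passed above the bar: it is at (230,165), in front of the bar, which hasn't moved. So the tip sits higher than assumed. I'll lift, go back, and feel downwards for the glass gently.

```bash
python3 -m jog '[{"delta_pos":[0,0,20],"angular":[0,0,0],"fingers":0},{"delta_pos":[0,0,20],"angular":[0,0,0],"fingers":0},{"delta_pos":[35,7,20],"angular":[0,0,0],"fingers":0},{"delta_pos":[65,13.2,20],"angular":[0,0,0],"fingers":0},{"delta_pos":[65,13.2,20],"angular":[0,0,0],"fingers":0},{"delta_pos":[65,13.2,5],"angular":[0,0,0],"fingers":0},{"delta_pos":[65,13.2,-4],"angular":[0,0,0],"fingers":0},{"delta_pos":[65,13.2,-4],"angular":[0,0,0],"fingers":0}]'
python3 -m jog '[{"delta_pos":[0,0,-1.5],"angular":[0,0,0],"fingers":0},{"delta_pos":[0,0,-3],"angular":[0,0,0],"fingers":0},{"delta_pos":[0,0,-3],"angular":[0,0,0],"fingers":0}]'
python3 -m jog '[{"delta_pos":[0,0,-1.5],"angular":[0,0,0],"fingers":0},{"delta_pos":[0,0,-2.5],"angular":[0,0,0],"fingers":0},{"delta_pos":[0,0,-2.5],"angular":[0,0,0],"fingers":0}]'
```

```text
time_s: 11.45
eef_pos: [584.8, 171.1, 195.7]
ee_rot: [-0.001, 0.632, 0.775, -0.001]
force: [-0.8, 0.3, 0.0]
grip_width: -0.002
grip_force: 0.0
time_s: 11.82
eef_pos: [585.5, 171.1, 193.8]
ee_rot: [0.0, 0.632, 0.775, 0.0]
force: [0.4, -0.3, -0.1]
grip_width: 0.005
grip_force: 0.0
time_s: 12.2
eef_pos: [585.5, 171.1, 191.1]
ee_rot: [-0.0, 0.632, 0.775, -0.0]
force: [-0.8, 0.0, 0.5]
grip_width: 0.002
grip_force: 0.0
```

```bash
python3 -m jog '[{"delta_pos":[0,0,-1.5],"angular":[0,0,0],"fingers":0},{"delta_pos":[0,0,-2.5],"angular":[0,0,0],"fingers":0},{"delta_pos":[0,0,-2.5],"angular":[0,0,0],"fingers":0}]'
python3 -m jog '[{"delta_pos":[0,0,-1.5],"angular":[0,0,0],"fingers":0},{"delta_pos":[0,0,-2.5],"angular":[0,0,0],"fingers":0},{"delta_pos":[0,0,-2.5],"angular":[0,0,0],"fingers":0}]'
```

```text
time_s: 12.58
eef_pos: [585.5, 171.1, 188.6]
ee_rot: [-0.0, 0.632, 0.775, -0.0]
force: [0.5, 0.7, 0.9]
grip_width: 0.001
grip_force: 0.0
time_s: 12.95
eef_pos: [585.5, 171.1, 186.1]
ee_rot: [-0.0, 0.632, 0.775, -0.0]
force: [-0.4, 0.5, 0.1]
grip_width: -0.002
grip_force: 0.0
```

```bash
python3 -m jog '[{"delta_pos":[-6,-1.2,0],"angular":[0,0,0],"fingers":0},{"delta_pos":[-12,-2.4,0],"angular":[0,0,0],"fingers":0},{"delta_pos":[-18,-3.6,0],"angular":[0,0,0],"fingers":0},{"delta_pos":[-24,-4.8,0],"angular":[0,0,0],"fingers":0},{"delta_pos":[-30,-6,0],"angular":[0,0,0],"fingers":0}]'
python3 -m jog '[{"delta_pos":[-6,-1.2,0],"angular":[0,0,0],"fingers":0},{"delta_pos":[-10,-2,0],"angular":[0,0,0],"fingers":0}]'
```

```text
time_s: 13.58
eef_pos: [555.4, 165.1, 186.3]
ee_rot: [0.0, 0.632, 0.775, 0.0]
force: [1.4, 0.7, -1.0]
grip_width: -0.002
grip_force: 0.9
time_s: 13.82
eef_pos: [545.3, 163.0, 186.3]
ee_rot: [0.0, 0.632, 0.775, 0.0]
force: [1.8, -0.6, -0.9]
grip_width: -0.002
grip_force: 0.8
```

Grip force 0.8 N, the same as on the left tab, so the bar is being pushed.

```bash
python3 -m jog '[{"delta_pos":[-5,-1,0],"angular":[0,0,0],"fingers":0},{"delta_pos":[-10,-2,0],"angular":[0,0,0],"fingers":0},{"delta_pos":[-15,-3,0],"angular":[0,0,0],"fingers":0},{"delta_pos":[-19,-3.8,0],"angular":[0,0,0],"fingers":0},{"delta_pos":[-22,-4.4,0],"angular":[0,0,0],"fingers":0},{"delta_pos":[-22,-4.4,0],"angular":[0,0,0],"fingers":0}]'
python3 -m jog '[{"delta_pos":[-1.5,-0.3,0],"angular":[0,0,0],"fingers":0},{"delta_pos":[-3,-0.6,0],"angular":[0,0,0],"fingers":0}]'
python3 -m jog '[{"delta_pos":[-1,-0.2,0],"angular":[0,0,0],"fingers":0},{"delta_pos":[-2,-0.4,0],"angular":[0,0,0],"fingers":0}]'
```

```text
time_s: 14.58
eef_pos: [523.2, 158.8, 186.2]
ee_rot: [-0.0, 0.632, 0.775, -0.0]
force: [-0.2, -0.5, -0.0]
grip_width: -0.0
grip_force: 0.0
time_s: 14.82
eef_pos: [520.5, 158.3, 186.1]
ee_rot: [-0.0, 0.632, 0.775, 0.0]
force: [0.5, 0.3, -0.5]
grip_width: -0.001
grip_force: 0.8
time_s: 15.08
eef_pos: [518.5, 157.8, 186.1]
ee_rot: [-0.0, 0.632, 0.775, 0.0]
force: [1.5, 0.5, -1.3]
grip_width: 0.0
grip_force: 0.8
```

```bash
python3 -m jog '[{"delta_pos":[-1,-0.2,0],"angular":[0,0,0],"fingers":0},{"delta_pos":[-2,-0.4,0],"angular":[0,0,0],"fingers":0}]'
python3 -m jog '[{"delta_pos":[-1,-0.2,0],"angular":[0,0,0],"fingers":0},{"delta_pos":[-1,-0.2,0],"angular":[0,0,0],"fingers":0}]'
```

```text
time_s: 15.32
eef_pos: [516.5, 157.3, 186.2]
ee_rot: [-0.0, 0.632, 0.775, -0.0]
force: [1.3, 1.0, -1.1]
grip_width: 0.001
grip_force: 0.8
time_s: 15.58
eef_pos: [515.4, 157.1, 186.2]
ee_rot: [-0.0, 0.632, 0.775, -0.0]
force: [0.7, 0.5, -0.3]
grip_width: -0.002
grip_force: 0.3
```

```bash
python3 -m jog '[{"delta_pos":[-1,-0.2,0],"angular":[0,0,0],"fingers":0},{"delta_pos":[-2,-0.4,0],"angular":[0,0,0],"fingers":0}]'
python3 -m jog '[{"delta_pos":[-1,-0.2,0],"angular":[0,0,0],"fingers":0},{"delta_pos":[-2,-0.4,0],"angular":[0,0,0],"fingers":0}]'
```

```text
time_s: 15.82
eef_pos: [513.6, 156.7, 186.2]
ee_rot: [0.0, 0.632, 0.775, 0.0]
force: [0.8, 0.6, -0.1]
grip_width: 0.005
grip_force: 0.8
time_s: 16.08
eef_pos: [512.3, 156.4, 186.3]
ee_rot: [0.001, 0.632, 0.775, 0.001]
force: [8.7, 1.7, -4.8]
grip_width: 0.002
grip_force: 4.5
```

```bash
python3 -m jog '[{"delta_pos":[-1,-0.2,0],"angular":[0,0,0],"fingers":0},{"delta_pos":[-1,-0.2,0],"angular":[0,0,0],"fingers":0}]'
python3 -m jog '[{"delta_pos":[8,1.6,0],"angular":[0,0,0],"fingers":0},{"delta_pos":[20,4,0],"angular":[0,0,0],"fingers":0},{"delta_pos":[20,4,30],"angular":[0,0,0],"fingers":0},{"delta_pos":[20,4,70],"angular":[0,0,0],"fingers":0},{"delta_pos":[0,20,85],"angular":[0,0,0.18],"fingers":0},{"delta_pos":[-50,30,85],"angular":[0,0,0.36],"fingers":0},{"delta_pos":[-100,30,85],"angular":[0,0,0.54],"fingers":0},{"delta_pos":[-120,30,85],"angular":[0,0,0.72],"fingers":0},{"delta_pos":[-130,30,85],"angular":[0,0,0.9],"fingers":0},{"delta_pos":[-130,30,85],"angular":[0,0,1.08],"fingers":0}]'
python3 - <<'E'
from h import *; from rig import ctrl
import cv2
c=ctrl.capture("scene");a=c["pixels"][150:310,150:320]; b=ctrl.capture("wrist")["pixels"]
p=np.load("p.npy")
for n,q in dict(bar=(-28,0,184.5),lt=(-22,110,172)).items(): print(n,(proj(c,world(p,q))-(150,150))*(400/170,2.35))
cv2.imwrite("pics/m6.png",np.hstack([cv2.resize(a,(400,376),interpolation=cv2.INTER_CUBIC),cv2.resize(b,(400,376))]))
E
```

```text
time_s: 16.32
eef_pos: [512.2, 156.4, 186.3]
ee_rot: [0.002, 0.632, 0.775, 0.002]
force: [10.7, 3.4, -6.3]
grip_width: 0.001
grip_force: 5.9
time_s: 17.58
eef_pos: [379.8, 186.1, 271.5]
ee_rot: [-0.0, 0.141, 0.99, -0.0]
force: [-0.2, 0.2, -0.9]
grip_width: 0.0
grip_force: 0.0
bar [214.1962005  146.97312689]
lt [ 78.21101717 146.04172943]
```

View pics/m6.png

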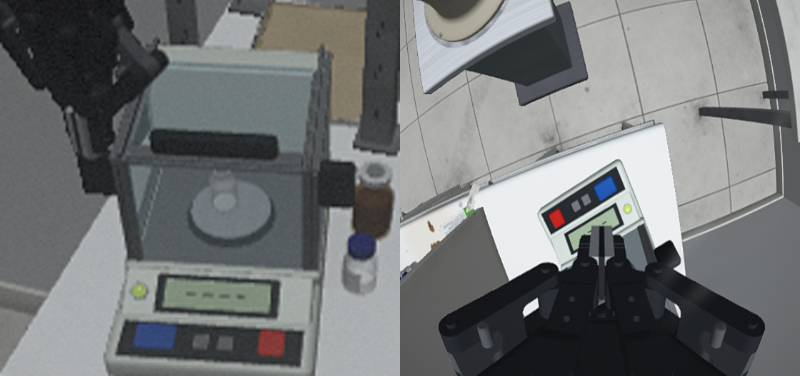

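Both doors look shut: the top bar is at its front position (214,144), predicted (214,147), and the left tab is at (97,175). The balance hasn't moved, since the tare key is still at its original pixel. Next, above the tare key.

```bash
python3 -m jog '[{"delta_pos":[10,-2,-20],"angular":[0,0,0.17],"fingers":0},{"delta_pos":[20,-4,-50],"angular":[0,0,0.34],"fingers":0},{"delta_pos":[30,-6,-90],"angular":[0,0,0.49],"fingers":0},{"delta_pos":[30,-6,-130],"angular":[0,0,0.49],"fingers":0},{"delta_pos":[30,-6,-165],"angular":[0,0,0.49],"fingers":0},{"delta_pos":[30,-6,-190],"angular":[0,0,0.49],"fingers":0},{"delta_pos":[30,-6,-202],"angular":[0,0,0.49],"fingers":0},{"delta_pos":[30,-6,-202],"angular":[0,0,0.49],"fingers":0}]'
python3 - <<'E'
from h import *; from rig import ctrl
import cv2
c=ctrl.capture("scene");a=c["pixels"][230:320,170:300]; b=ctrl.capture("wrist")["pixels"]
s=ctrl.sense();e=np.array(s["eef_pos"]);print(e,s["joints"])
p=np.load("p.npy");print("todo",world(p,(-109,45,0))-e)
for z in(0,5,17): print(z,(proj(c,e-[0,0,z])-(170,230))*(400/130))
cv2.imwrite("pics/m7.png",np.hstack([cv2.resize(a,(400,277),interpolation=cv2.INTER_CUBIC),cv2.resize(b[100:380],(400,277))]))
E
```

```text
time_s: 18.68
eef_pos: [410.5, 180.1, 69.0]
ee_rot: [-0.001, -0.1, 0.995, -0.0]
force: [0.9, -0.5, 1.0]
grip_width: 0.001
grip_force: 0.0
[411.11242788 180.21343347  69.99493265] [ 1.51079306e-01  3.52783964e-01  1.90862753e+00 -6.95084590e-05
  8.78886817e-01 -1.61991965e+00]
todo [ -0.94281535   0.230674   -69.99493265]
0 [137.19951297 170.72976559]
5 [138.02266336 175.89263731]
17 [139.97043171 188.10921193]
```

View pics/m7.png

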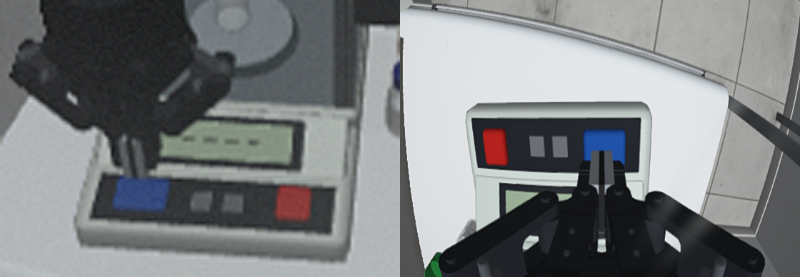

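The fingertip, at (135,175), is right above the blue key at (140,194). Pressing down with small steps.

```bash
python3 -m jog '[{"delta_pos":[-1,0,-6],"angular":[0,0,0],"fingers":0},{"delta_pos":[-1,0,-11],"angular":[0,0,0],"fingers":0},{"delta_pos":[-1,0,-15],"angular":[0,0,0],"fingers":0},{"delta_pos":[-1,0,-17],"angular":[0,0,0],"fingers":0}]'
python3 -m jog '[{"delta_pos":[0,0,-1],"angular":[0,0,0],"fingers":0},{"delta_pos":[0,0,-2],"angular":[0,0,0],"fingers":0}]'
python3 -m jog '[{"delta_pos":[0,0,-1],"angular":[0,0,0],"fingers":0},{"delta_pos":[0,0,-2],"angular":[0,0,0],"fingers":0}]'
```

```text
time_s: 19.27
eef_pos: [409.5, 180.1, 51.9]
ee_rot: [-0.0, -0.1, 0.995, -0.0]
force: [-0.5, 0.1, 0.1]
grip_width: -0.001
grip_force: 0.0
time_s: 19.52
eef_pos: [409.6, 180.2, 50.2]
ee_rot: [0.0, -0.1, 0.995, -0.0]
force: [-0.5, -0.8, 1.2]
grip_width: 0.0
grip_force: 0.0
time_s: 19.77
eef_pos: [409.6, 180.2, 48.2]
ee_rot: [0.0, -0.1, 0.995, 0.0]
force: [-0.7, 0.7, 0.4]
grip_width: -0.002
grip_force: 0.0
```

```bash
python3 -m jog '[{"delta_pos":[0,0,-1],"angular":[0,0,0],"fingers":0},{"delta_pos":[0,0,-2],"angular":[0,0,0],"fingers":0}]'
python3 -m jog '[{"delta_pos":[0,0,-1],"angular":[0,0,0],"fingers":0},{"delta_pos":[0,0,-2],"angular":[0,0,0],"fingers":0}]'
```

```text
time_s: 20.02
eef_pos: [409.6, 180.2, 46.1]
ee_rot: [0.0, -0.1, 0.995, 0.0]
force: [-0.2, 0.0, -0.3]
grip_width: -0.005
grip_force: 0.0
time_s: 20.27
eef_pos: [409.6, 180.1, 44.1]
ee_rot: [-0.0, -0.1, 0.995, 0.0]
force: [-0.3, 0.8, -0.2]
grip_width: 0.002
grip_force: 0.0
```

```bash
python3 -m jog '[{"delta_pos":[0,0,-1],"angular":[0,0,0],"fingers":0},{"delta_pos":[0,0,-2],"angular":[0,0,0],"fingers":0}]'
python3 -m jog '[{"delta_pos":[0,0,-1],"angular":[0,0,0],"fingers":0},{"delta_pos":[0,0,-2],"angular":[0,0,0],"fingers":0}]'
```

```text
time_s: 20.52
eef_pos: [409.6, 180.1, 42.1]
ee_rot: [0.0, -0.1, 0.995, -0.0]
force: [0.1, 0.7, -0.1]
grip_width: -0.005
grip_force: 0.0
time_s: 20.78
eef_pos: [409.6, 180.1, 40.2]
ee_rot: [-0.0, -0.1, 0.995, -0.0]
force: [-0.2, -0.2, 1.1]
grip_width: 0.002
grip_force: 0.8
```

```bash
python3 -m jog '[{"delta_pos":[0,0,-1],"angular":[0,0,0],"fingers":0},{"delta_pos":[0,0,-2],"angular":[0,0,0],"fingers":0}]'
python3 -m jog '[{"delta_pos":[0,0,-1],"angular":[0,0,0],"fingers":0},{"delta_pos":[0,0,-1.5],"angular":[0,0,0],"fingers":0}]'
```

```text
time_s: 21.02
eef_pos: [409.5, 180.1, 38.2]
ee_rot: [-0.0, -0.1, 0.995, -0.0]
force: [-0.6, -0.9, 2.8]
grip_width: -0.001
grip_force: 1.4
time_s: 21.28
eef_pos: [409.6, 180.1, 36.8]
ee_rot: [-0.0, -0.1, 0.995, -0.0]
force: [-2.2, -0.4, 8.5]
grip_width: 0.001
grip_force: 4.4
```

```bash
python3 -m jog '[{"delta_pos":[0,0,-0.6],"angular":[0,0,0],"fingers":0},{"delta_pos":[0,0,-0.6],"angular":[0,0,0],"fingers":0}]'
python3 -m jog '[{"delta_pos":[0,0,3],"angular":[0,0,0],"fingers":0},{"delta_pos":[0,0,10],"angular":[0,0,0],"fingers":0},{"delta_pos":[0,0,40],"angular":[0,0,0],"fingers":0},{"delta_pos":[-20,0,80],"angular":[0,0,0],"fingers":0},{"delta_pos":[-40,0,130],"angular":[0,0,0],"fingers":0},{"delta_pos":[-60,40,170],"angular":[0,0,0],"fingers":0},{"delta_pos":[-70,80,200],"angular":[0,0,0],"fingers":0},{"delta_pos":[-70,120,200],"angular":[0,0,0],"fingers":0},{"delta_pos":[-70,140,200],"angular":[0,0,0],"fingers":0},{"delta_pos":[-70,140,200],"angular":[0,0,0],"fingers":0}]'
python3 - <<'E'
from rig import ctrl
import cv2,numpy as np
a=ctrl.capture("scene")["pixels"][150:315,150:320]; b=ctrl.capture("top")["pixels"][150:315,180:350]
cv2.imwrite("pics/m8.png",np.hstack([cv2.resize(a,(400,388),interpolation=cv2.INTER_CUBIC),cv2.resize(b,(400,388),interpolation=cv2.INTER_CUBIC)]))
E
```

```text
time_s: 21.52
eef_pos: [409.6, 180.1, 36.7]
ee_rot: [0.0, -0.101, 0.995, -0.0]
force: [-4.0, -1.6, 12.4]
grip_width: -0.004
grip_force: 6.3
time_s: 22.78
eef_pos: [339.2, 320.7, 235.9]
ee_rot: [-0.0, -0.101, 0.995, -0.0]
force: [0.2, -0.1, 0.3]
grip_width: 0.0
grip_force: 0.0
```

Out of picture views, so I'll check the doors numerically with dark-blob centroids.

```bash
python3 - <<'E'
from h import *; from rig import ctrl
import cv2
p=np.load("p.npy")
P=dict(bar=(-28,0,184.5),ltab=(-28,96,148.5),rtab=(-28,-96,148.5))
S={}
def blob(img,uv,th=45):
    g=img.max(2); n,l,st,ce=cv2.connectedComponentsWithStats((g<th).astype(np.uint8))
    k=min([i for i in range(1,n) if 30<st[i,4]<1500],key=lambda i:np.hypot(*(ce[i]-uv)))
    return ce[k],st[k]
C={n:ctrl.capture(n) for n in("scene","top")}
for n,c in C.items():
  for tag,img in (("old",cv2.imread(f"pics/{n}0.png")),("now",c["pixels"])):
    for k,q in P.items():
        q0=np.array(q,float); q0[0]+= 0 if (tag=="now" or k=="rtab") else 51
        ce,st=blob(img,proj(c,world(p,q0)))
        pr=proj(c,world(p,q)); J=proj(c,world(p,np.array(q)+(10,0,0)))-pr
        print(n,tag,k,st,"resid px",(ce-pr).round(1),"-> open mm",round(float((ce-pr)@J/(J@J)*10),1))
E
```

```text
scene old bar [219 189  52  12 449] resid px [  2.8 -18. ] -> open mm 48.9
scene old ltab [189 196  13  19 178] resid px [  3.  -20.5] -> open mm 53.5
scene old rtab [285 219  16  19 259] resid px [-0.8 -1. ] -> open mm 2.6
scene now bar [214 205  54  13 461] resid px [-0.8 -1. ] -> open mm 2.1
scene now ltab [183 213  16  20 250] resid px [-1.3 -1.5] -> open mm 2.6
scene now rtab [285 219  16  19 229] resid px [-0.9 -1. ] -> open mm 2.4
top old bar [230 199  48  12 370] resid px [ -3.6 -19.7] -> open mm 48.9
top old ltab [201 213  13  15 154] resid px [ -2.7 -21. ] -> open mm 51.6
top old rtab [297 221  16  15 203] resid px [ 0.1 -1.6] -> open mm 3.8
top now bar [232 218  50  13 385] resid px [-1.  -0.8] -> open mm 2.3
top now ltab [202 233  16  14 174] resid px [-0.4 -1. ] -> open mm 2.6
top now rtab [298 221  15  15 199] resid px [ 0.  -1.6] -> open mm 3.8
```

Both doors read the same as the fixed right tab (2.1–2.6 mm against 2.4–3.8 mm of common bias), so they are shut. The key bottomed out and was released. Handing in.

```bash
python3 -c "
from rig import ctrl
print(ctrl.finish_job())"
```

```text
the job is handed in; nothing more can be done
None
```

I pushed both doors gently onto their stops, then pressed the tare key fully down and released it, and handed the job in at about 23 s of the 54 s allowed; no verdict came back. My first pass at the top door went over its bar without touching it, so I repeated it lower.

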